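# Put the covering iron's bay to rest: switch it off and hood it

## Task

The covering iron (pointed sole) is parked in one of the two bays of the tool rest and the hand sander (square-ended plate) in the other. Push the switch in front of the iron's bay fully over to off, leaning towards the bay, and then slide the hood all the way home to its stop over the iron. Leave the sander's switch on, never run the hood over the sander, and leave both tools and everything else on the bench where they are.

Things in the scene. Friction and masses are not known exactly. Their poses are not given: they have to be found in the camera images.
- rest: plywood two-bay tool rest, fixed. Origin: on the bench, under the middle of the tray; x from the front ledge (robot side) to the back, y along it to the left. Base plate 380 mm in y, x from -205 to +90, 10 mm thick. Two open bays with one tool each, centred at y = +122 and -122 mm, x = 0, 170 by 121 mm, walls 30 mm high. Hood over the blank middle; a switch on the ledge before each bay
- hood (a joint): slide of the aluminium hood along the rest's y, m: 0 over the blank middle, +0.122 at its stop fully over the left bay, -0.122 at its stop fully over the right bay; starts within 20 mm of 0. Stays where it is left; friction about 2.5 N plus 6 N per m/s
- hood_handle (a point): centre of the wooden handle bar on top of the hood: 110 mm long (rest x), 18 mm wide (y), from 100 to 135 mm above the bench; at x = -20 mm of the rest, it moves with the hood. The hood is 200 mm (x) by 121 mm (y), its flat top 100 mm above the bench, open at both y ends, and clears the tools. Axes as the rest
- sw_left (a joint): toggle switch of the left bay, rad: 0 = on, leaning 0.5 rad towards the robot; 1.0 = off, leaning 0.5 rad away, towards the bay (its stop). Starts at 0 to 0.15. Stays where it is left; needs about 1 N at the tip
- sw_left_tip (a point): centre of the 26 mm black ball at the tip of the left bay's lever: a 10 mm steel rod, 75 mm long from its pivot, which lies at x = -165, y = +122.5, z = 32 mm of the rest; it swings in the rest's x-z plane
- sw_right (a joint): toggle switch of the right bay, the same values as sw_left
- sw_right_tip (a point): centre of the 26 mm black ball at the tip of the right bay's lever, which is as the left one with its pivot at x = -165, y = -122.5, z = 32 mm of the rest
- iron: covering iron lying in one of the bays: bright metal sole 150 mm long and 60 mm wide, boat-shaped with a pointed nose (its +x), one black arched handle, 68 mm high. Origin: centre of the sole's underside
- sander: hand sander lying in the other bay: rectangular bright metal plate 150 by 60 mm with square ends, a black ball knob at its +x end and a small black bow, 69 mm high. Origin: centre of its underside
- screwdriver: black screwdriver, 130 mm, lying along the front ledge between the two switches. Origin: its middle, underneath
- tape: roll of blue tape, 104 mm across, 24 mm high, beside the rest's left end. Origin: centre underneath
- cup: small metal cup, 72 mm across, 48 mm high, beside the rest's right end. Origin: centre underneath
- scissors: scissors with black handles, 185 mm long, flat on the bench on the left. Origin: near the pivot, underneath
- glue_can: can, 86 mm across, 120 mm high, on the left. Origin: centre underneath
- offcut: wooden batten 190 by 45 by 19 mm, on the right. Origin: centre underneath
- wrench: steel wrench 180 mm long, on the right. Origin: its middle, underneath

How it is judged:
By the outcome, as a careful person would: the job done as asked, in the order asked, and still so for the second after the job is handed in, with the robot touching nothing.
It also fails if it takes over 45 s, if anything falls off the work surface, if the arm or the gripper's body presses on something with over 40 N, if the wrist force passes 120 N, or if a joint passes its speed limit or range.

## Robot

A 6-joint arm with a two-finger parallel gripper is mounted at the origin on the work surface. World frame = base frame: x ahead of the robot, y to its left, z up, the work surface at z = 0. Lengths are in m, angles in rad, forces in N, time in s.
With the tool pointing down it reaches from about 0.425 to 0.95 m from the base axis. Payload 3.5 kg.
Tool frame: the origin (TCP) lies midway between the tips of the shut fingers; the grasp point (between the pads) lies ctrl.hold_point_z behind it (ctrl.hold_point_z is the distance from the TCP to the grasp point, in m); z points along the fingers, x is the direction in which the jaws open and shut, and the axes are right-handed (so a half turn about z gives the same grasp; the last joint's range is limited). The gripper opens to 85 mm and grips with 20 to 120 N. Pads are 22 mm wide; open, the fingers measure 114 mm over their backs; the gripper's body (76 mm by 85 mm) begins 54 mm behind the grasp point. The pads swing forward as they close: fully open they stand 13 mm farther back than shut.
Start: joints at [-1.36, 0.286, 1.577, -0, 1.279, -0.15], TCP at [0.238, -0.632, 0.231] pointing down, gripper open.
Joint ranges: [-2.77, 2.77], [-0.9, 2.22], [0.21, 2.48], [-1.53, 4.67], [0.24, 2.81], [-2.84, 2.84]. Speed limits (rad/s): [2.79, 2.79, 3.14, 3.14, 3.14, 3.14].

## Interface

Orientations are given as a unit quaternion [x, y, z, w].
In Python, from plant import ctrl gives the robot as it stands.
- The arm moves only by the tool step_arm, never from a script. Its arguments are lists of equal length, an entry for each row: "gripper": the gripper's target within -1 to 1 (shut at 1, half-way at 0, fully open at -1); "linear": the shift along the tool's x, y, z in m, a list of three; "delta_rot": the turn, a rotation vector about the tool's x, y, z in degrees, a list of three. A call has 1 to 20 rows; each row is the pose to reach, as a shift and turn from the pose commanded when the call began, along the tool's axes at that moment; what a row does not reach only later rows make up. A row lasts 1/8 s, in which the tool goes at most 62.5 mm and 10.7 degrees, less where a joint would pass 70% of its speed; a pose out of reach is approached as far as the arm can. A call with a gripper value outside its range is refused whole. The fingers move at their own pace and stop on an object; "grip_force" is the grip in N (left out, the last holds). Time passes only in rows, so rows that repeat a pose let the fingers close. It gives the time, the measured TCP pose, the force and the opening at its end, in the units of the state.
- ctrl.get_state(): the state, without advancing time (a new reading comes with each control period).
- ctrl.read_camera(name): name is "scene" or "side" or "wrist"; returns a dict with "frame" (384x512x3 uint8, red, green, blue), "fx", "fy", "cx", "cy" (pixels), "view" (4x4, takes a point from world to camera coordinates). Camera axes: x right, y down, z forward; pixel columns grow to the right and rows downward; lengths in m; the calibration is good to about 2 mm. A picture is of the moment at which its call begins. There is no depth.
- ctrl.sign_off(): hands the job in, once; it reports no verdict.
The state is a dict: "time": time; "qpos": joint angles; "dq": joint speeds; "joint_efforts": joint torques, N m; "eef_pos": TCP position; "tcp_rot": TCP orientation; "contact_force": force on the tool from outside, world axes, zero at the start; "wrist_torque": the same for the moment, N m; "opening": opening from 0.0 (shut) to 1.0 (fully open).
Only numpy, scipy, OpenCV 4.12 (cv2) and the standard library are available. Lean on these libraries where they do the work, as an engineer would, in place of code of your own. Each camera call takes 0.05 s, during which the arm holds its last target. There are 200 camera calls.

## Working session

There is one attempt and no reset: what is moved stays moved. The work goes in short steps, Python scripts to look and compute and a tool call to move; the robot and the scene stay as the last step left them, time stands still between calls to the robot, and variables do not carry over. Pictures are saved under pics/ and viewed, on a budget of 10 in all, crops included, one or two more only if the job needs it, and the job is handed in when it is done.

Besides the shell and the picture viewer there is one more tool, called after "Call:" in YAML: its name, and indented under it one key for each argument. step_arm: Moves the arm, as the interface text tells. Its arguments: {"type":"object","properties":{"gripper":{"type":"array"},"linear":{"type":"array"},"delta_rot":{"type":"array"},"grip_force":{"type":"number"}},"required":["gripper","linear","delta_rot"]}

```bash
mkdir -p pics; ls; cat > a.py <<'E'
from plant import ctrl
import cv2,json,numpy as np
s=ctrl.get_state(); print(s["eef_pos"],s["tcp_rot"],s["time"],s["opening"],ctrl.hold_point_z)
for n in ["scene","side"]:
    r=ctrl.read_camera(n); cv2.imwrite(f"pics/{n}0.png",cv2.cvtColor(cv2.resize(r["frame"],None,fx=1.5,fy=1.5,interpolation=cv2.INTER_CUBIC),cv2.COLOR_RGB2BGR))
    np.savez(n+"0.npz",**r); print(n,r["fx"],r["fy"],r["cx"],r["cy"],np.round(r["view"],3).tolist())
E
python3 a.py
```

```text
pics
[ 0.23817074 -0.63086738  0.22991332] [ 0.82249843 -0.56876608 -0.00088693 -0.00083539] 0.0 0.9976483638551211 0.0187
scene 477.6979772701547 477.6979772701547 259.32205603338565 195.47245997712747 [[-0.859, 0.512, 0.021, 0.446], [0.29, 0.521, -0.803, -0.077], [-0.422, -0.683, -0.596, 1.549], [0.0, 0.0, 0.0, 1.0]]
side 440.22422918736237 440.22422918736237 252.56532335874553 185.21950797411674 [[-0.934, -0.358, 0.011, 0.489], [-0.275, 0.696, -0.664, 0.214], [0.23, -0.623, -0.748, 1.207], [0.0, 0.0, 0.0, 1.0]]
```

View pics/scene0.png

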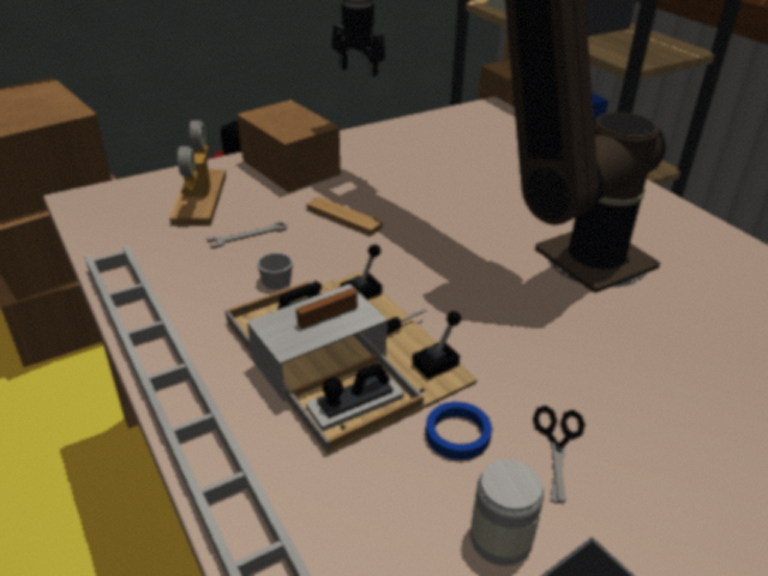

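View pics/side0.png

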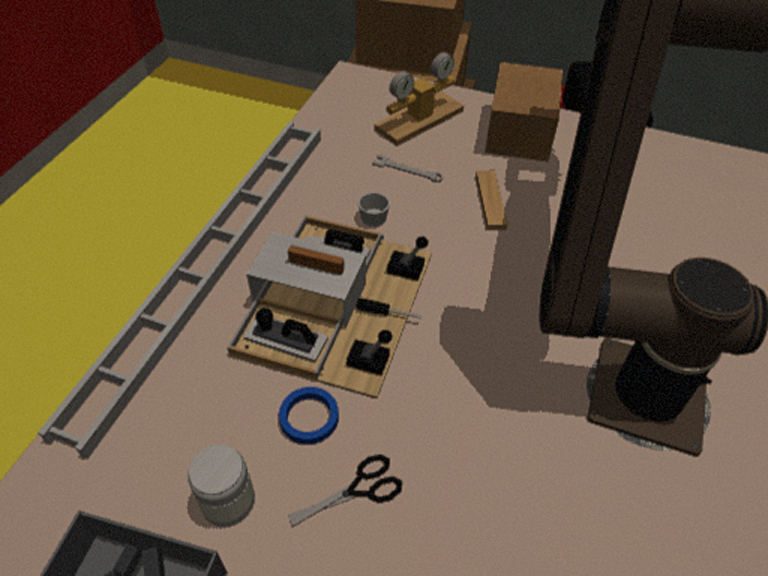

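Scene and side agree. The left bay, next to the tape, holds a square plate with a ball knob and bow, so that is the sander. The right bay, next to the cup, shows an arched handle, so the iron should be there. The levers are at about (452,318) and (374,251) in the scene picture. Next I'll take enlarged crops to confirm this and get the pose.

```bash
cat > b.py <<'E'
import cv2,numpy as np
for n,(x,y) in {"scene":(140,155),"side":(145,135)}.items():
    f=np.load(n+"0.npz")["frame"]; c=f[y:y+145,x:x+185 if n=="scene" else x+155]
    c=cv2.resize(c,None,fx=4,fy=4,interpolation=cv2.INTER_CUBIC); c=cv2.convertScaleAbs(c,alpha=1.4)
    cv2.imwrite(f"pics/{n}crop.png",c[:,:,::-1])
E
python3 b.py
```

```text
(no output)
```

View pics/scenecrop.png

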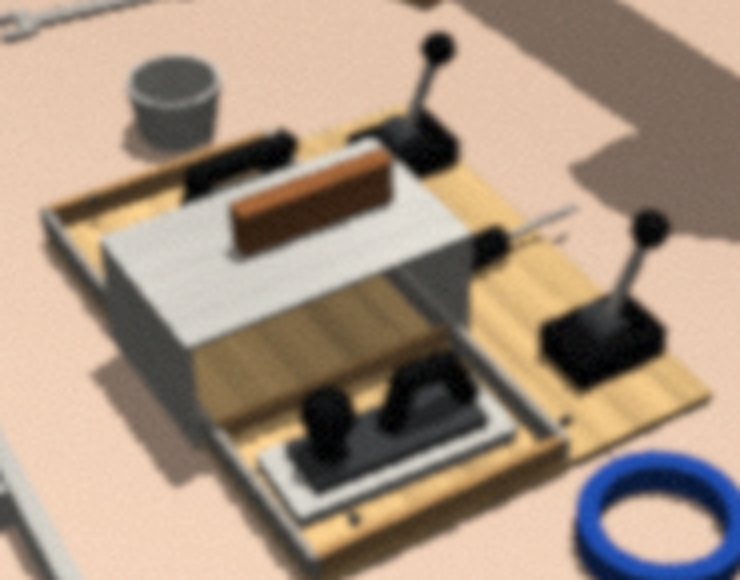

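View pics/sidecrop.png

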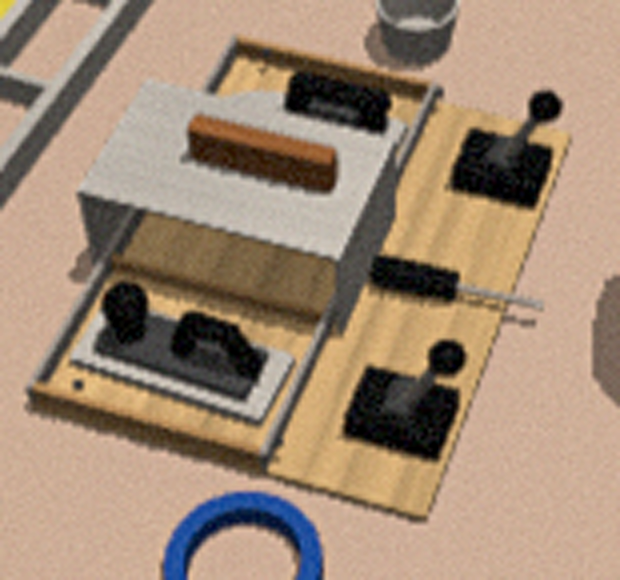

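The crops confirm it: sander on the left, iron on the right. Now I'll fit the rest's pose by least squares.

```bash
cat > fit.py <<'E'
import numpy as np
from scipy.optimize import least_squares
O={"scene":(140,155),"side":(145,135)}
P={"scene":dict(tl=(651,229),tr=(438,48),bl=(711,398),hfl=(471,236),hbl=(190,348),hbr=(104,241),hfr=(378,139)),
"side":dict(tl=(446,357),tr=(545,106),bl=(427,519),br=(570,137),hfl=(345,258),hbl=(79,194),hbr=(147,82),hfr=(408,125))}
def pts(p):
    x,y,a,h,ql,qr=p
    t=lambda q,s:(-.165-.075*np.sin(.5-q),s*.1225,.032+.075*np.cos(.5-q))
    L=dict(tl=t(ql,1),tr=t(qr,-1),bl=(-.205,.19,.01),br=(-.205,-.19,.01),hfl=(-.1,h+.0605,.1),hbl=(.1,h+.0605,.1),hfr=(-.1,h-.0605,.1),hbr=(.1,h-.0605,.1))
    c,s=np.cos(a),np.sin(a); return {k:np.array([x+c*v[0]-s*v[1],y+s*v[0]+c*v[1],v[2]]) for k,v in L.items()}
Z={n:np.load(n+"0.npz") for n in O}
def res(p):
    r=[];w=pts(p)
    for n in P:
        z=Z[n]
        for k,(u,v) in P[n].items():
            c=z["view"]@np.r_[w[k],1]
            r+=[z["fx"]*c[0]/c[2]+z["cx"]-(u/4-.4+O[n][0]),z["fy"]*c[1]/c[2]+z["cy"]-(v/4-.4+O[n][1])]
    return np.array(r)
if __name__=="__main__":
    s=least_squares(res,[.7,0,0,0,.1,.1],loss="soft_l1")
    print(np.round(s.x,4)); r=res(s.x).reshape(-1,2);i=0
    for n in P:
        for k in P[n]: print(n,k,np.round(r[i],1));i+=1
    for k,v in pts(s.x).items(): print(k,np.round(v,4))
    np.save("p.npy",s.x)
E
python3 fit.py
```

```text
[0.6692 0.0097 0.0521 0.005  0.0914 0.1099]
scene tl [-0.1  0. ]
scene tr [0.2 0.2]
scene bl [ 1.6 -1.9]
scene hfl [ 1.2 -0.9]
scene hbl [-0.  -0.2]
scene hbr [-0.7 -1. ]
scene hfr [-0.6 -0.5]
side tl [-0.   0.3]
side tr [-0.3  0.2]
side bl [0.1 0.1]
side br [ 0.8 -0.9]
side hfl [-1.2  0.7]
side hbl [-0.5 -0.4]
side hbr [-0.1 -0.6]
side hfr [-2.8  3.9]
tl [0.4683 0.1219 0.1008]
tr [ 0.4823 -0.1227  0.1014]
bl [0.4546 0.1888 0.01  ]
br [ 0.4744 -0.1907  0.01  ]
hfl [0.5659 0.07   0.1   ]
hbl [0.7657 0.0804 0.1   ]
hfr [ 0.5722 -0.0509  0.1   ]
hbr [ 0.772  -0.0405  0.1   ]
```

```bash
cat > go.py <<'E'
import numpy as np,sys
from plant import ctrl
from scipy.spatial.transform import Rotation as R
p=np.load("p.npy"); s=ctrl.get_state(); T=R.from_quat(s["tcp_rot"])
c,n=np.cos(p[2]),np.sin(p[2]); M=np.array([[c,-n,0],[n,c,0],[0,0,1]]); o=np.array([p[0],p[1],0])
print("t",s["time"],"tcp in rest mm",np.round((M.T@(s["eef_pos"]-o))*1e3,1),"F rest",np.round(M.T@s["contact_force"],1),"open",round(s["opening"],2))
goal=R.from_matrix(M@np.array([[0,-1,0],[-1,0,0],[0,0,-1.]]).T)  # tool x=-y rest, y=-x rest
print("rotvec deg",np.round((T.inv()*goal).as_rotvec(degrees=True),2))
for a in sys.argv[1:]:
    w=o+M@(np.array(eval(a))/1e3); print(a,"world",np.round(w,3),"shift",np.round(T.inv().apply(w-s["eef_pos"]),4))
E
python3 go.py -235,-122.5,230 -235,-122.5,88
python3 - <<'E'
import numpy as np
z=np.load("scene0.npz");V=z["view"];R=V[:3,:3];C=-R.T@V[:3,3]
for u,v in [(292,186),(340,155),(250,168),(345,215),(205,220)]:
    d=R.T@np.array([(u/1.5-z["cx"])/z["fx"],(v/1.5-z["cy"])/z["fy"],1]);print(u,v,np.round(C-d*C[2]/d[2],2))
E
```

```text
t 0.1 tcp in rest mm [-463.8 -617.4  230. ] F rest [0.  0.2 0.5] open 1.0
rotvec deg [ 0.    0.13 17.69]
-235,-122.5,230 world [ 0.441 -0.125  0.23 ] shift [-0.4019 -0.3683  0.001 ]
-235,-122.5,88 world [ 0.441 -0.125  0.088] shift [-0.4016 -0.3683  0.143 ]
292 186 [ 0.44 -0.61  0.  ]
340 155 [ 0.25 -0.71  0.  ]
250 168 [ 0.49 -0.75 -0.  ]
345 215 [ 0.39 -0.42  0.  ]
205 220 [ 0.68 -0.55  0.  ]
```

Call:
step_arm:
  gripper: [1, 1, 1, 1, 1, 1, 1, 1, 1, 1, 1, 1, 1, 1]
  linear:
    - [-0.04, -0.037, 0]
    - [-0.08, -0.074, 0]
    - [-0.12, -0.11, 0]
    - [-0.16, -0.147, 0]
    - [-0.2, -0.184, 0]
    - [-0.24, -0.221, 0]
    - [-0.28, -0.258, 0]
    - [-0.32, -0.294, 0]
    - [-0.36, -0.331, 0]
    - [-0.4, -0.368, 0]
    - [-0.402, -0.368, 0]
    - [-0.402, -0.368, 0]
    - [-0.402, -0.368, 0]
    - [-0.402, -0.368, 0]
  delta_rot:
    - [0, 0, 2]
    - [0, 0, 4]
    - [0, 0, 6]
    - [0, 0, 8]
    - [0, 0, 10]
    - [0, 0, 12]
    - [0, 0, 14]
    - [0, 0, 16]
    - [0, 0, 17.7]
    - [0, 0, 17.7]
    - [0, 0, 17.7]
    - [0, 0, 17.7]
    - [0, 0, 17.7]
    - [0, 0, 17.7]

```text
time: 1.85
eef_pos: [0.4404, -0.1266, 0.2312]
tcp_rot: [0.724, -0.689, -0.0, 0.0]
contact_force: [-0.9, 0.5, 1.0]
opening: 0.001
```

```bash
python3 go.py -235,-122.5,88
```

```text
t 1.85 tcp in rest mm [-235.6 -124.2  231.2] F rest [-0.9  0.5  1. ] open 0.0
rotvec deg [ 0.01  0.   -0.13]
-235,-122.5,88 world [ 0.441 -0.125  0.088] shift [-0.0017 -0.0006  0.1432]
```

Call:
step_arm:
  gripper: [1, 1, 1, 1, 1]
  linear:
    - [0, 0, 0.04]
    - [-0.001, 0, 0.08]
    - [-0.002, 0, 0.12]
    - [-0.002, 0, 0.142]
    - [-0.002, 0, 0.142]
  delta_rot:
    - [0, 0, 0]
    - [0, 0, 0]
    - [0, 0, 0]
    - [0, 0, 0]
    - [0, 0, 0]

```text
time: 2.48
eef_pos: [0.439, -0.1234, 0.0874]
tcp_rot: [0.725, -0.689, -0.002, 0.001]
contact_force: [0.9, -1.0, 0.2]
opening: 0.002
```

```bash
cat > look.py <<'E'
from plant import ctrl
import cv2,numpy as np,sys
O=dict(scene=(140,145),side=(145,125)); ims=[]
for n in O:
    r=ctrl.read_camera(n); x,y=O[n]; c=r["frame"][y:y+160,x:x+160]
    ims.append(cv2.convertScaleAbs(cv2.resize(c,None,fx=2.5,fy=2.5,interpolation=cv2.INTER_CUBIC),alpha=1.4))
cv2.imwrite(sys.argv[1],np.hstack(ims)[:,:,::-1])
E
python3 look.py pics/l1.png; python3 go.py -153,-122.5,88
```

```text
t 2.575 tcp in rest mm [-234.8 -122.    90.1] F rest [0.4 0.2 0.9] open -0.0
rotvec deg [-0.05 -0.03 -0.07]
-153,-122.5,88 world [ 0.523 -0.121  0.088] shift [ 0.0004 -0.0818  0.0022]
```

View pics/l1.png

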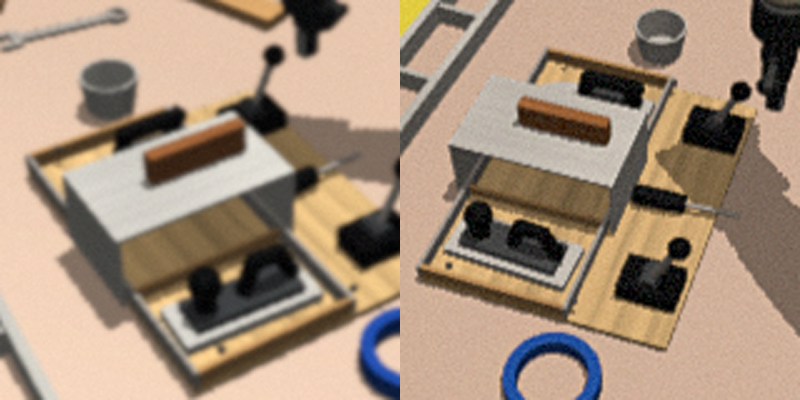

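The shut fingertips at about (775,100) in the side half stand just in front of the right ball at (740,90), at its height. Pushing now.

Call:
step_arm:
  gripper: [1, 1, 1, 1, 1, 1, 1, 1, 1]
  linear:
    - [0, -0.008, 0]
    - [0, -0.018, 0]
    - [0, -0.028, 0]
    - [0, -0.038, 0]
    - [0, -0.048, 0]
    - [0, -0.058, 0]
    - [0, -0.068, 0]
    - [0, -0.074, 0]
    - [0, -0.076, 0]
  delta_rot:
    - [0, 0, 0]
    - [0, 0, 0]
    - [0, 0, 0]
    - [0, 0, 0]
    - [0, 0, 0]
    - [0, 0, 0]
    - [0, 0, 0]
    - [0, 0, 0]
    - [0, 0, 0]

```text
time: 3.7
eef_pos: [0.5165, -0.1194, 0.0889]
tcp_rot: [0.725, -0.688, -0.0, 0.0]
contact_force: [-1.3, -1.0, -0.2]
opening: -0.002
```

```bash
python3 go.py -153,-122.5,88;python3 look.py pics/l2.png
```

```text
t 3.7 tcp in rest mm [-159.2 -121.    88.9] F rest [-1.3 -0.9 -0.2] open -0.0
rotvec deg [ 0.05  0.02 -0.  ]
-153,-122.5,88 world [ 0.523 -0.121  0.088] shift [ 0.0015 -0.0062  0.0009]
```

View pics/l2.png

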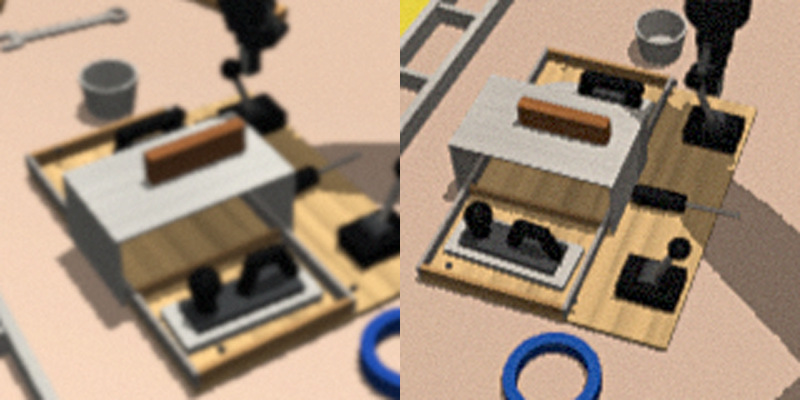

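The right lever now leans towards the bay, and the force is still about 1 N, so it isn't at its stop. I'll creep forward until it resists.

Call:
step_arm:
  gripper: [1, 1, 1, 1]
  linear:
    - [0, -0.002, 0]
    - [0, -0.004, 0]
    - [0, -0.006, 0]
    - [0, -0.006, 0]
  delta_rot:
    - [0, 0, 0]
    - [0, 0, 0]
    - [0, 0, 0]
    - [0, 0, 0]

```text
time: 4.3
eef_pos: [0.5227, -0.1193, 0.0894]
tcp_rot: [0.725, -0.689, 0.0, -0.0]
contact_force: [-1.0, 0.1, -1.5]
opening: -0.002
```

Call:
step_arm:
  gripper: [1, 1, 1]
  linear:
    - [0, -0.001, 0]
    - [0, -0.002, 0]
    - [0, -0.002, 0]
  delta_rot:
    - [0, 0, 0]
    - [0, 0, 0]
    - [0, 0, 0]

```text
time: 4.68
eef_pos: [0.5245, -0.1191, 0.0893]
tcp_rot: [0.725, -0.689, 0.0, -0.0]
contact_force: [-0.9, -0.0, -0.5]
opening: 0.001
```

Call:
step_arm:
  gripper: [1, 1, 1]
  linear:
    - [0, -0.001, 0]
    - [0, -0.002, 0]
    - [0, -0.002, 0]
  delta_rot:
    - [0, 0, 0]
    - [0, 0, 0]
    - [0, 0, 0]

```text
time: 5.05
eef_pos: [0.5253, -0.119, 0.0892]
tcp_rot: [0.725, -0.688, -0.001, 0.001]
contact_force: [-5.9, -0.4, 2.8]
opening: 0.001
```

Call:
step_arm:
  gripper: [1, 1, 1]
  linear:
    - [0, -0.001, 0]
    - [0, -0.002, 0]
    - [0, -0.002, 0]
  delta_rot:
    - [0, 0, 0]
    - [0, 0, 0]
    - [0, 0, 0]

```text
time: 5.42
eef_pos: [0.5255, -0.119, 0.0891]
tcp_rot: [0.726, -0.688, -0.003, 0.003]
contact_force: [-11.1, -0.2, 5.9]
opening: 0.0
```

It's at the stop: the TCP halted and the force rose to 11 N. Back off, rise, and go to the left side of the handle.

Call:
step_arm:
  gripper: [1, 1, 1, 1, 1, 1, 1, 1, 1, 1, 1, 1, 1]
  linear:
    - [0, 0.01, 0]
    - [0, 0.03, 0]
    - [0, 0.035, -0.04]
    - [0, 0.035, -0.08]
    - [0, 0.035, -0.11]
    - [-0.04, 0.0, -0.11]
    - [-0.08, -0.03, -0.11]
    - [-0.12, -0.065, -0.11]
    - [-0.16, -0.1, -0.11]
    - [-0.177, -0.128, -0.11]
    - [-0.177, -0.128, -0.11]
    - [-0.177, -0.128, -0.11]
    - [-0.177, -0.128, -0.11]
  delta_rot:
    - [0, 0, 0]
    - [0, 0, 0]
    - [0, 0, 0]
    - [0, 0, 0]
    - [0, 0, 0]
    - [0, 0, 0]
    - [0, 0, 0]
    - [0, 0, 0]
    - [0, 0, 0]
    - [0, 0, 0]
    - [0, 0, 0]
    - [0, 0, 0]
    - [0, 0, 0]

```text
time: 7.05
eef_pos: [0.6466, 0.0637, 0.1995]
tcp_rot: [0.725, -0.689, 0.0, -0.0]
contact_force: [0.6, 0.1, 0.8]
opening: -0.001
```

```bash
python3 go.py -20,55,112;python3 look.py pics/l3.png
```

```text
t 7.05 tcp in rest mm [-19.7  55.1 199.5] F rest [0.6 0.1 0.8] open -0.0
rotvec deg [-0.02 -0.   -0.07]
-20,55,112 world [0.646 0.064 0.112] shift [0.0001 0.0003 0.0875]
```

View pics/l3.png

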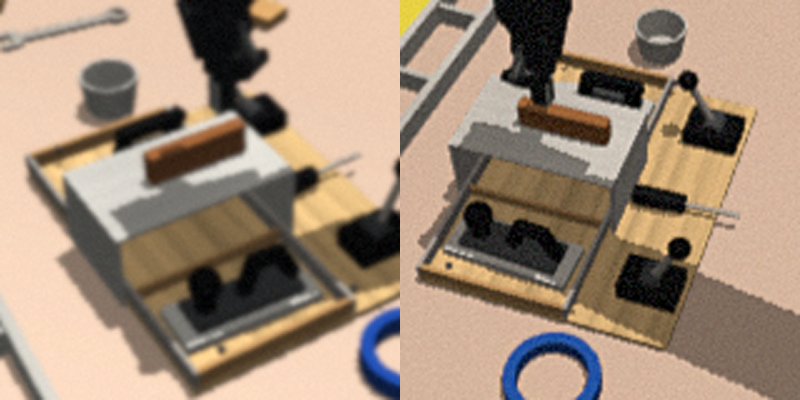

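The right lever still leans to the bay, ball at (688,80) in the side half. The gripper is above the hood, left of the handle. Descending and pushing right.

Call:
step_arm:
  gripper: [1, 1, 1, 1, 1]
  linear:
    - [0, 0, 0.03]
    - [0, 0, 0.06]
    - [0, 0, 0.08]
    - [0, 0, 0.086]
    - [0, 0, 0.086]
  delta_rot:
    - [0, 0, 0]
    - [0, 0, 0]
    - [0, 0, 0]
    - [0, 0, 0]
    - [0, 0, 0]

```text
time: 7.78
eef_pos: [0.6474, 0.0643, 0.1136]
tcp_rot: [0.725, -0.689, 0.0, -0.0]
contact_force: [0.4, 0.3, 0.6]
opening: -0.002
```

Call:
step_arm:
  gripper: [1, 1, 1, 1, 1, 1, 1, 1, 1, 1, 1, 1, 1]
  linear:
    - [0.012, 0, 0]
    - [0.022, 0, 0]
    - [0.034, 0, 0]
    - [0.046, 0, 0]
    - [0.058, 0, 0]
    - [0.07, 0, 0]
    - [0.082, 0, 0]
    - [0.094, 0, 0]
    - [0.106, 0, 0]
    - [0.118, 0, 0]
    - [0.13, 0, 0]
    - [0.138, 0, 0]
    - [0.14, 0, 0]
  delta_rot:
    - [0, 0, 0]
    - [0, 0, 0]
    - [0, 0, 0]
    - [0, 0, 0]
    - [0, 0, 0]
    - [0, 0, 0]
    - [0, 0, 0]
    - [0, 0, 0]
    - [0, 0, 0]
    - [0, 0, 0]
    - [0, 0, 0]
    - [0, 0, 0]
    - [0, 0, 0]

```text
time: 9.4
eef_pos: [0.6542, -0.0761, 0.1131]
tcp_rot: [0.725, -0.689, -0.0, 0.0]
contact_force: [0.7, 2.4, 1.9]
opening: -0.001
```

```bash
python3 go.py -20,-98,112;python3 look.py pics/l4.png
```

```text
t 9.4 tcp in rest mm [-19.4 -84.9 113.1] F rest [0.8 2.4 1.9] open -0.0
rotvec deg [ 0.03  0.   -0.05]
-20,-98,112 world [ 0.654 -0.089  0.112] shift [0.0131 0.0006 0.0011]
```

View pics/l4.png

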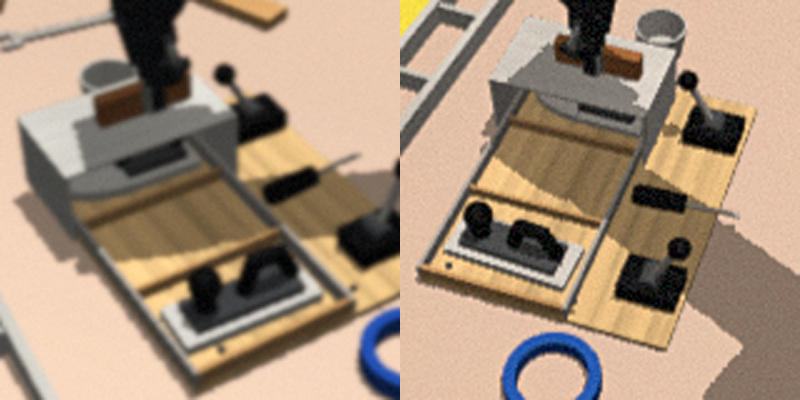

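The hood is nearly over the iron, whose pointed sole shows under its edge, and the contact is clean. Creeping to the stop.

Call:
step_arm:
  gripper: [1, 1, 1, 1]
  linear:
    - [0.004, 0, 0]
    - [0.008, 0, 0]
    - [0.01, 0, 0]
    - [0.01, 0, 0]
  delta_rot:
    - [0, 0, 0]
    - [0, 0, 0]
    - [0, 0, 0]
    - [0, 0, 0]

```text
time: 10.0
eef_pos: [0.6543, -0.0855, 0.1127]
tcp_rot: [0.725, -0.689, -0.001, 0.001]
contact_force: [-0.7, 0.8, -1.1]
opening: -0.003
```

Call:
step_arm:
  gripper: [1, 1, 1]
  linear:
    - [0.002, 0, 0]
    - [0.003, 0, 0]
    - [0.003, 0, 0]
  delta_rot:
    - [0, 0, 0]
    - [0, 0, 0]
    - [0, 0, 0]

```text
time: 10.38
eef_pos: [0.6548, -0.0884, 0.113]
tcp_rot: [0.725, -0.689, -0.0, 0.0]
contact_force: [-1.7, 2.7, -2.9]
opening: -0.001
```

Call:
step_arm:
  gripper: [1, 1, 1]
  linear:
    - [0.002, 0, 0]
    - [0.003, 0, 0]
    - [0.003, 0, 0]
  delta_rot:
    - [0, 0, 0]
    - [0, 0, 0]
    - [0, 0, 0]

```text
time: 10.75
eef_pos: [0.6551, -0.0908, 0.1131]
tcp_rot: [0.725, -0.689, -0.0, -0.0]
contact_force: [-1.6, 4.4, -1.2]
opening: -0.003
```

Call:
step_arm:
  gripper: [1, 1, 1]
  linear:
    - [0.001, 0, 0]
    - [0.002, 0, 0]
    - [0.002, 0, 0]
  delta_rot:
    - [0, 0, 0]
    - [0, 0, 0]
    - [0, 0, 0]

```text
time: 11.12
eef_pos: [0.6551, -0.0909, 0.1132]
tcp_rot: [0.725, -0.689, -0.002, -0.001]
contact_force: [-1.2, 8.0, -0.7]
opening: -0.003
```

Call:
step_arm:
  gripper: [1, 1, 1]
  linear:
    - [0.001, 0, 0]
    - [0.002, 0, 0]
    - [0.002, 0, 0]
  delta_rot:
    - [0, 0, 0]
    - [0, 0, 0]
    - [0, 0, 0]

```text
time: 11.5
eef_pos: [0.6551, -0.091, 0.1132]
tcp_rot: [0.725, -0.689, -0.003, -0.002]
contact_force: [-1.9, 12.9, 1.0]
opening: 0.002
```

At the hood stop: the TCP halted at -0.091 and the force climbed to 13 N. Withdrawing and checking.

Call:
step_arm:
  gripper: [1, 1, 1, 1, 1, 1, 1, 1]
  linear:
    - [-0.006, 0, 0]
    - [-0.02, 0, 0]
    - [-0.025, 0, -0.03]
    - [-0.025, 0, -0.08]
    - [-0.025, 0, -0.13]
    - [-0.025, 0, -0.18]
    - [-0.025, 0, -0.2]
    - [-0.025, 0, -0.2]
  delta_rot:
    - [0, 0, 0]
    - [0, 0, 0]
    - [0, 0, 0]
    - [0, 0, 0]
    - [0, 0, 0]
    - [0, 0, 0]
    - [0, 0, 0]
    - [0, 0, 0]

```text
time: 12.5
eef_pos: [0.6548, -0.0707, 0.3149]
tcp_rot: [0.725, -0.689, 0.002, -0.001]
contact_force: [-0.0, -0.5, -0.3]
opening: 0.0
```

```bash
python3 go.py;python3 look.py pics/l5.png
```

```text
t 12.5 tcp in rest mm [-18.6 -79.5 314.9] F rest [-0.  -0.5 -0.3] open 0.0
rotvec deg [-0.2  -0.09 -0.02]
```

View pics/l5.png

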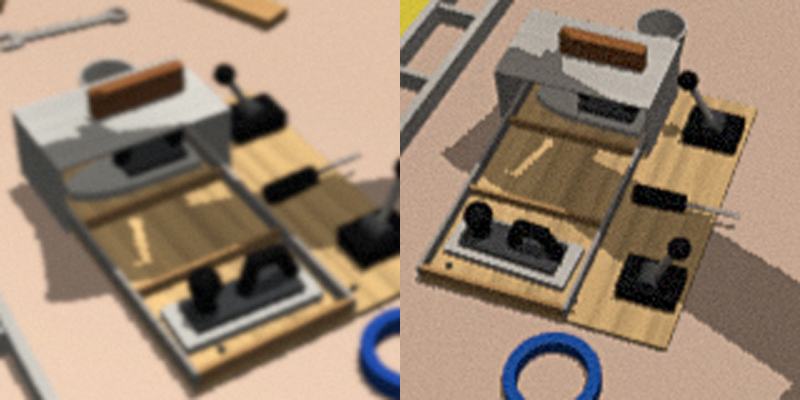

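The hood is over the pointed iron. The right lever leans to the bay with its ball at (688,80) in the side half, and the left lever is unchanged with its ball at (680,247). As a quick numeric check I'll compare these with the model at full travel, then hand in.

```bash
python3 - <<'E'
import numpy as np
from fit import pts
p=np.load("p.npy"); z=np.load("side0.npz"); y=np.load("scene0.npz")
for q in (.9,1.0):
  for h in (-.117,-.122):
    w=pts([*p[:3],h,p[4],q])
    for n,z_,o in(("side",z,(145,125)),("scene",y,(140,145))):
        for k in("tr","tl","hfl","hbl"):
            c=z_["view"]@np.r_[w[k],1]; u=np.array([z_["fx"]*c[0]/c[2]+z_["cx"],z_["fy"]*c[1]/c[2]+z_["cy"]])
            print(q,h,n,k,np.round((u-o+.4)*2.5+((400,0) if n=="side" else (0,0))))
E
python3 -c "from plant import ctrl;print(ctrl.sign_off())"
```

```text
0.9 -0.117 side tr [694.  81.]
0.9 -0.117 side tl [679. 249.]
0.9 -0.117 side hfl [648. 112.]
0.9 -0.117 side hbl [492.  74.]
0.9 -0.117 scene tr [231.  70.]
0.9 -0.117 scene tl [407. 168.]
0.9 -0.117 scene hfl [234. 110.]
0.9 -0.117 scene hbl [ 63. 172.]
0.9 -0.122 side tr [694.  81.]
0.9 -0.122 side tl [679. 249.]
0.9 -0.122 side hfl [650. 109.]
0.9 -0.122 side hbl [494.  72.]
0.9 -0.122 scene tr [231.  70.]
0.9 -0.122 scene tl [407. 168.]
0.9 -0.122 scene hfl [232. 108.]
0.9 -0.122 scene hbl [ 61. 170.]
1.0 -0.117 side tr [688.  82.]
1.0 -0.117 side tl [679. 249.]
1.0 -0.117 side hfl [648. 112.]
1.0 -0.117 side hbl [492.  74.]
1.0 -0.117 scene tr [226.  75.]
1.0 -0.117 scene tl [407. 168.]
1.0 -0.117 scene hfl [234. 110.]
1.0 -0.117 scene hbl [ 63. 172.]
1.0 -0.122 side tr [688.  82.]
1.0 -0.122 side tl [679. 249.]
1.0 -0.122 side hfl [650. 109.]
1.0 -0.122 side hbl [494.  72.]
1.0 -0.122 scene tr [226.  75.]
1.0 -0.122 scene tl [407. 168.]
1.0 -0.122 scene hfl [232. 108.]
1.0 -0.122 scene hbl [ 61. 170.]
the job is handed in; nothing more can be done
None
```

The job is done and handed in at about 12.5 s of robot time. The iron was in the right bay. I pushed that bay's switch over to its stop, leaning towards the bay, then slid the hood right to its stop over the iron and withdrew the arm.

**Last checks**
- **Right switch:** the force rose to about 11 N with the arm no longer advancing. In the final picture the ball is within about 2 px of where the model puts it at fully off.
- **Hood:** the force rose to about 13 N with the arm halted. I judged it home from that halt: the pictures I compared cannot separate the last 5 mm of slide. The halt came about 2 mm beyond the position I had estimated for the stop, within what I'd expect from the pose fit and finger width.
- **Sander's switch:** it is unmoved, within about 2 px of its fitted "on" position in the side view.
- **Other objects:** the sander, screwdriver, tape and cup look unmoved in the final crops. The scissors, glue can, offcut and wrench were not fully in those crops, but the arm did not go near them. The arm was clear of everything at hand-in.

No check failed. One pixel reading of a hood corner was a few pixels off in the first pose fit, and the fit down-weighted it.

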